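Unload the shell press and set it for the next depth

ROBOT

A 6-joint arm with a two-finger parallel gripper is mounted at the origin on the work surface. World frame = base frame: x ahead of the robot, y to its left, z up, the work surface at z = 0. Lengths are in mm, angles in degrees, forces in N, time in s.
With the tool pointing down it reaches from about 325 to 925 mm from the base axis. Payload 3.1 kg.
Tool frame: the origin (TCP) lies at the very end of the fingers, on their centre line; the grasp point (between the pads) lies grasp_offset behind it (grasp_offset is the distance from the TCP to the grasp point, in mm); z points along the fingers, y is the line along which they close (so a half turn about z gives the same grasp; the last joint's range is limited). The gripper opens to 85 mm and grips with 20 to 120 N. Pads are 22 mm wide; open, the fingers measure 114 mm over their backs; the gripper's body (76 mm by 85 mm) begins 54 mm behind the grasp point. The pads swing forward as they close: fully open they stand 13 mm farther back than shut.
Start: joints at [62.212, 12.427, 92.441, -0, 75.132, -6.429], TCP at [227.623, 582.089, 231.3] pointing down, gripper open.
Joint ranges: [-157.48, 157.48], [-44.54, 120.13], [17.64, 146.25], [-64.5, 244.5], [7.68, 150.69], [-147.95, 147.95]. Speed limits (degrees/s): [159.86, 159.86, 180, 180, 180, 180].

INTERFACE

Orientations are given as [roll, pitch, yaw] about the fixed x, y, z axes, in that order (R = Rz(yaw) Ry(pitch) Rx(roll)).
In Python, from station import * gives the robot as it stands. Calls block until the motion is done:
- goto(position, orientation): joint-space move of the TCP to a pose.
- move_l(position, attitude=None, speed=150): straight line of the TCP; attitude=None keeps the orientation; speed is the mean speed in mm/s.
- move_j(angles): joint-space move.
- grip(opening, squeeze=None): finger opening in mm; squeeze is the grip in N (None keeps the last); returns when the fingers have stopped.
- wait(seconds).
- solve_ik(position, orientation): joint angles nearest the present ones, or None.
- get_obs(): the state.
- get_image(name): name is "scene" or "top"; returns the picture (420x560x3 uint8, red, green, blue); there is no depth.
- get_calibration(name): a dict with "fx", "fy", "cx", "cy" (pixels), "R" (3x3) and "t" (3): a world point X has camera coordinates R X + t. Camera axes: x right, y down, z forward; pixel columns grow to the right and rows downward; lengths in mm; the calibration is good to about 2 mm. A picture is of the moment at which its call begins. get_calibration takes no time and is no camera call.
A pose or a line that the arm cannot do raises Unreachable and nothing moves.
- sign_off(): hands the job in; it is judged then, once.
Trained networks look in the newest picture that a camera, given by its name, has taken for a name from the list of things; names that differ only in an ending like _2 or _b are one class to them, and where a whole thing is asked for, a point or a joint stands for the part that bears it (a point fixed in the world has none). Each returns a list of dicts, best first, with "score" (0 to 1); they miss things now and then, are a little off and sometimes report something else, mostly with a low value. They report only what shows in the picture. A call takes as long as a camera call.
- spot_in(name, camera): "extent" ([centre column, centre row, width, height] in pixels, round what is visible of it).
- regions_of(name, camera): "region" (420x560 bool, what is visible of it) and "extent" ([centre column, centre row, width, height] in pixels, round what is visible of it).
The state is a dict: "t": time; "joint_pos": joint angles; "qvel": joint speeds; "effort": joint torques, N m; "tcp_pos": TCP position; "ee_rot": TCP orientation; "wrist_force": force on the tool from outside, world axes, zero at the start; "moment": the same for the moment, N m; "grip_width": finger opening in mm; "grip_force": force on a finger pad.
Only numpy, scipy, OpenCV 4.12 (cv2) and the standard library are available. Lean on these libraries where they do the work, as an engineer would, in place of code of your own. Each camera call takes 0.05 s, during which the arm holds its last target. There are 200 camera calls.

TASK

Swing the press's hold-down arm aside, lift the pressed oblong shell out of the die and set it down gently, hollow side up and flat on the tray floor, in the wooden tray that already holds an oblong shell like it. Then turn the depth sleeve so that its pointer stands at mark 4 (the tick with four dots), and last of all swing the arm fully back over the empty die. Let go of everything, and leave all else on the bench, the shell already in the tray included, where it is.

Things in the scene. Friction and masses are not known exactly. Their poses are not given: they have to be found in the camera images.
- bed: grey steel press bed, a fixed plate 120 (x) by 300 (y) by 12 mm thick. Origin: centre of its underside. On it, in its frame: the dark die block centred at (0, 20) mm, 90 (x) by 95 (y), top at z 44; the post of the swing arm, 28 mm thick, at (0, 115); the depth sleeve at (0, -100).
- cavity (a point): centre of the floor of the open die cavity, 32 mm above the bench; axes as the bed's. Cavity 41 mm (x) by 67 mm (y), 12 mm deep, straight walls. In the middle of both long sides the wall is cut away over 34 mm of y, down to the cavity floor and out to the sides of the block, so that a finger fits on either side of the shell (grasp across x).
- shell: bright metal pressed shell in the die: an oblong open pan 38 mm (x) by 64 mm (y) by 18 mm high, wall 3 mm, ribbed floor, hollow side up, 70 g. Origin: centre of its underside, z up through the open side. At the start it sits in the cavity and stands 6 mm proud of the die block, its top 3 mm under the arm.
- holddown (a joint): swing of the steel hold-down arm about its upright pivot: 0 = over the die (stop), grows as the arm swings counterclockwise seen from above, away from the robot, stop at 1.7 rad. It moves stiffly and stays where it is left. The arm is 20 mm wide, lies between z 53 and 63 mm above the bench.
- holddown_knob (a point): on the axis of the arm's upright black knob, at the height to grip: knob 22 mm in diameter, from z 63 to 95 mm above the bench, this point at z 80; 95 mm from the pivot and right over the middle of the die when the arm is at 0. Turns with the arm, whose knob lies along -y of this frame from the pivot.
- holddown_pivot (a point): on the upright pivot axis of the arm, at z 80 mm above the bench.
- sleeve (a joint): turn of the fluted metal depth sleeve, which turns stiffly and stays where it is left: 0 = mark 1, and 0.45 rad more for each further mark, clockwise seen from above: mark 4 = 1.35, stop at mark 6 = 2.25. Takes about 0.05 N m.
- sleeve_grip (a point): on the upright axis of the depth sleeve, at the height to grip, 58 mm above the bench. The sleeve is a round upright metal cylinder 40 mm in diameter from z 19 to 75 mm above the bench, over a 46 mm foot flange; a black line on its top and a black nib on its flange show its pointer.
- sleeve_pointer (a point): tip of the sleeve's pointer nib, 27 mm from its axis, low on the flange.
- dial_mark4 (a point): mark 4 on the white fixed scale disc (92 mm across, flat on the bed) round the sleeve: the dots, 40 mm from the sleeve's axis. Six black ticks, clockwise from above, with one to six dots each.
- tray_a: the wooden tray that holds the oblong sample shell (right tray): open, 190 (x) by 120 (y) by 25 mm high, walls and floor 6 mm, fixed. Origin: centre of its underside. It may stand on either side of the press; the sample shell is towards its +x end, and its -x half is free.
- shell_sample: oblong shell exactly like the one in the die, already in tray_a. Origin: centre of its underside. Not to be moved.
- tray_b: wooden tray of the same make on the other side of the press, holding a small round dish: the wrong tray.
- dish: small round metal dish, 56 mm across the rim, 16 mm high, in tray_b; origin under its centre. Bystander.
- punch: steel punch, 16 mm thick, 42 mm tall, standing loose on the bed near the pivot post on the robot's side; origin under its centre. Bystander.
- hammer: hammer 240 mm long lying on the bench to the robot's right. Bystander.
- bowl: white bowl, 90 mm across, 40 mm high, beyond the press. Bystander.
- jar: glass jar, 56 mm across, 70 mm high, beyond the press. Bystander.
- screwdriver: screwdriver 170 mm long lying beyond the press. Bystander.
- brush: brush 180 mm long lying on the bench to the robot's left. Bystander.

How it is judged (in metres and radians):
On the way, in this order (a step that is already met when the one before it is completed fails the run):
1. the arm is swung aside, at least 1.1 rad (value of joint holddown above 1.1 rad), for 0.2 s.
2. the shell is lifted clear of the die, its underside at least 20 mm above the die block (z of shell in the frame of cavity above 0.032 m), for 0.1 s.
3. the shell lies flat and hollow side up on the floor of the tray with the oblong sample, let go (x of shell in the frame of tray_a between -0.085 and 0.085 m and y of shell in the frame of tray_a between -0.05 and 0.05 m and z of shell in the frame of tray_a between 0.003 and 0.01 m and angle between shell's own z axis and vertical below 0.12 rad and contact force between the fingers and shell below 0.1 N and linear speed of shell below 0.02 m/s), for 0.2 s.
4. the sleeve stands at mark 4 (1.35 rad, within 0.13) and is let go (value of joint sleeve between 1.22 and 1.48 rad and contact force between the fingers and sleeve below 0.1 N and x of shell in the frame of tray_a between -0.085 and 0.085 m and y of shell in the frame of tray_a between -0.05 and 0.05 m and z of shell in the frame of tray_a between 0.003 and 0.01 m and angle between shell's own z axis and vertical below 0.12 rad), for 0.2 s.
5. the arm is back over the die, within 0.12 rad of its stop (value of joint holddown below 0.12 rad and value of joint sleeve between 1.22 and 1.48 rad), for 0.2 s.
At the end, for the whole second after the job is handed in: The shell rests, let go, on the floor of tray_a (centre within 85 mm in x and 50 mm in y of the tray centre), hollow side up (tilt under 0.12 rad); the sleeve reads 1.35 rad within 0.13 (mark 4); the arm is within 0.12 rad of its closed stop; the sample shell has moved under 25 mm (all of step 3 and all of step 5 and distance of shell_sample from where it was at the start of the episode below 0.025 m); the robot touches nothing.
It fails at once if the shell is let go in the air (more than 80 mm above the bench, untouched by the fingers) (height (world z) of shell above 0.08 m and contact force between the fingers and shell below 0.02 N).
It fails at once if the shell is tipped over by more than 0.8 rad (angle between shell's own z axis and vertical above 0.8 rad).
It fails at once if the sample shell is moved more than 25 mm (distance of shell_sample from where it was at the start of the episode above 0.025 m).
It fails at once if a bystander (punch, hammer, bowl, jar, screwdriver, brush, dish) is moved more than 25 mm (distance of any of punch, hammer, bowl, jar, screwdriver, brush, dish from where it was at the start of the episode above 0.025 m).
It also fails if it takes over 72 s, if anything falls off the work surface, if the arm or the gripper's body presses on something with over 40 N, if the wrist force passes 120 N, or if a joint passes its speed limit or range.

## Working session

There is one attempt and no reset: what is moved stays moved. The work goes in short steps, each a Python script; the robot and the scene stay as the last script left them, time stands still between calls to the robot, and variables do not carry over. Pictures are saved under pics/ and viewed, at most 10 in all, crops included, and the job is handed in when it is done.

```bash
mkdir -p pics; ls; python3 - <<'E'
from station import *
import cv2
o=get_obs();print({k:o[k] for k in('t','tcp_pos','ee_rot','grip_width')}, globals().get('grasp_offset'), o.keys())
for c in('top','scene'):
    im=get_image(c);cv2.imwrite(f'pics/{c}0.png',cv2.resize(im[:,:,::-1],(800,600)))
    k=get_calibration(c);print(c,k)
    for n in('bed','shell','holddown_knob','holddown','sleeve','sleeve_grip','sleeve_pointer','dial_mark4','tray_a','dish','punch','cavity'):
        try: print(n,[(round(d['score'],2),[round(float(x)) for x in d['extent']]) for d in spot_in(n,c)[:3]])
        except Exception as e: print(n,repr(e)[:100])
E
```

```text
pics
{'t': 0.0, 'tcp_pos': array([227.23222871, 581.3643471 , 229.97110445]), 'ee_rot': array([-1.79865159e+02, -1.51312836e-02,  1.58640656e+02]), 'grip_width': 85.56366067256322} 18.700000000000003 dict_keys(['t', 'joint_pos', 'qvel', 'effort', 'tcp_pos', 'ee_rot', 'wrist_force', 'moment', 'grip_force', 'grip_width'])
top {'fx': 482.8865324976545, 'fy': 482.8865324976545, 'cx': 273.8498051920171, 'cy': 211.55304411410225, 'R': array([[-0.00946562, -0.99995128, -0.00280007],
       [-0.99899512,  0.00957917, -0.04378336],
       [ 0.04380804,  0.00238282, -0.99903713]]), 't': array([  26.17781372,  607.02037015, 1859.50908909])}
bed [(0.91, [278, 235, 84, 40])]
shell []
holddown_knob [(0.72, [259, 239, 28, 7])]
holddown [(0.75, [259, 240, 30, 8]), (0.45, [425, 250, 25, 65]), (0.3, [122, 254, 11, 44])]
sleeve []
sleeve_grip [(0.62, [303, 234, 10, 13])]
sleeve_pointer [(0.45, [277, 236, 81, 38])]
dial_mark4 [(0.76, [278, 236, 78, 44]), (0.52, [425, 248, 23, 62])]
tray_a [(0.87, [376, 225, 35, 49])]
dish [(0.58, [373, 219, 13, 13])]
punch []
cavity [(0.73, [278, 239, 81, 42]), (0.28, [
[... 231 characters left out ...]

       [-0.29014635, -0.46814007, -0.83466159]]), 't': array([ 529.48011898, -228.54557103, 1926.77012165])}
bed [(0.95, [315, 210, 72, 63])]
shell [(0.69, [373, 280, 66, 47]), (0.56, [314, 208, 13, 19]), (0.36, [284, 283, 30, 22])]
holddown_knob [(0.75, [326, 213, 21, 26])]
holddown [(0.55, [327, 215, 24, 22])]
sleeve [(0.46, [296, 188, 11, 17])]
sleeve_grip [(0.72, [296, 187, 15, 20]), (0.43, [284, 285, 28, 22])]
sleeve_pointer [(0.6, [298, 187, 7, 17])]
dial_mark4 [(0.97, [316, 211, 74, 67]), (0.53, [248, 153, 13, 12])]
tray_a [(0.96, [372, 280, 67, 47]), (0.96, [254, 148, 50, 40])]
dish [(0.21, [315, 210, 73, 68])]
punch []
cavity [(0.59, [316, 211, 74, 63]), (0.45, [325, 213, 24, 29])]
```

```bash
python3 - <<'E'
import cv2
from station import *
im=get_image('top')[:,:,::-1]
c=cv2.resize(im[205:270,225:330],None,fx=7.5,fy=7.5,interpolation=cv2.INTER_CUBIC);print(c.shape)
cv2.imwrite('pics/t1.png',c)
im2=get_image('scene')[:,:,::-1]
c=cv2.resize(im2[165:260,265:365],None,fx=6,fy=6,interpolation=cv2.INTER_CUBIC)
cv2.imwrite('pics/s1.png',c)
E
```

```text
(488, 788, 3)
```

View pics/top0.png

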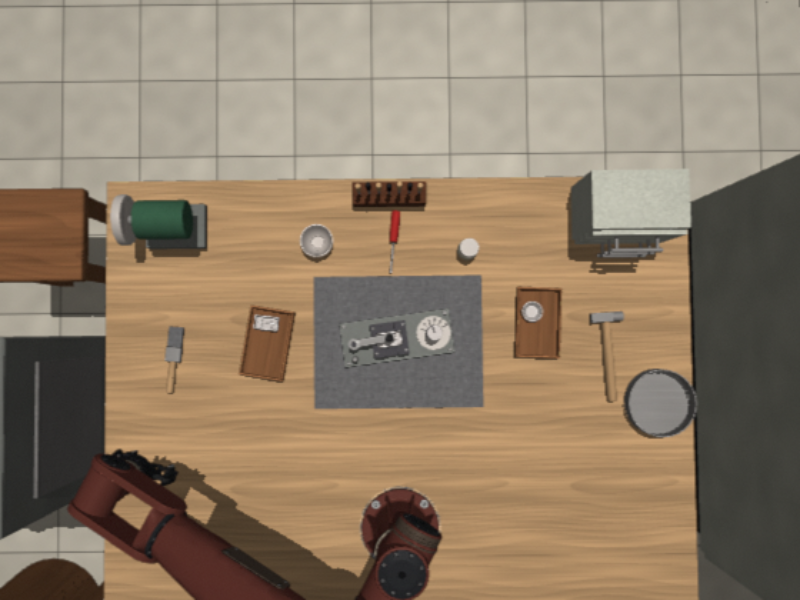

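View pics/t1.png

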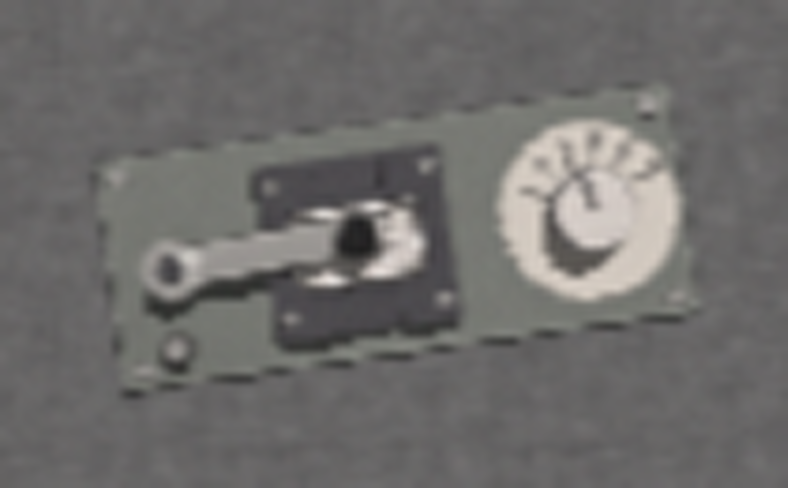

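View pics/s1.png

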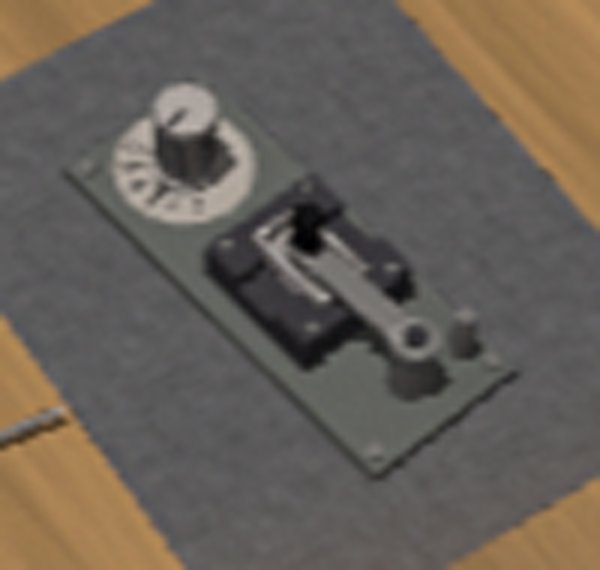

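Top view: the sample shell is in the left tray (centre about (267,344) at 800 px scale), so that tray is tray_a. The bed is tilted about 7°, the knob is over the die, and the sleeve pointer is near mark 3. Next I'll fit the poses.

```bash
cat > h.py <<'E'
import numpy as np, cv2
from scipy.optimize import least_squares
from station import *
K={c:get_calibration(c) for c in('top','scene')}
def proj(c,X):
    k=K[c];p=np.asarray(X,float)@np.array(k['R']).T+k['t'];return p[:,:2]/p[:,2:]*[k['fx'],k['fy']]+[k['cx'],k['cy']]
def world(p,B):  # planar pose p=(x,y,yaw rad)
    c,s=np.cos(p[2]),np.sin(p[2]);B=np.asarray(B,float);return np.c_[p[0]+c*B[:,0]-s*B[:,1],p[1]+s*B[:,0]+c*B[:,1],B[:,2]]
def fit(obs,p0): # obs: {cam:(body pts, pixels)}
    f=lambda p:np.concatenate([(proj(c,world(p,B))-U).ravel() for c,(B,U) in obs.items()])
    r=least_squares(f,p0,loss='soft_l1');return r.x,r.fun.reshape(-1,2)
def ray(c,uv,z): # pixel -> world at height z
    k=K[c];R=np.array(k['R']);d=R.T@np.array([(uv[0]-k['cx'])/k['fx'],(uv[1]-k['cy'])/k['fy'],1]);o=-R.T@k['t'];return o+d*(z-o[2])/d[2]
E
python3 - <<'E'
from h import *
B=[[60,150,12],[60,-150,12],[-60,-150,12],[-60,150,12],[0,-100,75],[0,20,95],[0,115,66],[45,67.5,44],[45,-27.5,44],[-45,-27.5,44],[-45,67.5,44]]
T=np.array([[98,160],[662,88],[697,313],[122,392],[595,207],[357,232],[170,268],[255,172],[437,148],[458,325],[282,350]])
T=(T+.5)/7.5-.5+[225,205]
S=np.array([[378,478],[65,170],[517,373],[186,107],[416,338]]);S=(S+.5)/6-.5+[265,165]
Bs=[B[0],B[1],B[3],B[4],B[6]]
for o in({'top':(B,T)},{'scene':(Bs,S)},{'top':(B,T),'scene':(Bs,S)}):
    p,r=fit(o,[600,0,.1]);print(p,np.degrees(p[2]));print(r.round(1).tolist())
def reg(n,c):
    get_image(c)
    for d in regions_of(n,c):
        m=d['region'].astype(np.uint8);q=cv2.minAreaRect(cv2.findNonZero(m))
        w=[ray(c,u,25)[:2].round() for u in cv2.boxPoints(q)]
        print(n,c,round(d['score'],2),m.sum(),q,np.mean(w,0),[x.tolist() for x in w])
for n,c in(('tray_a','top'),('tray_a','scene'),('shell_sample','top'),('bed','top')):reg(n,c)
im=get_image('top')[:,:,::-1];im2=get_image('scene')[:,:,::-1]
a=cv2.resize(im[210:270,165:210],(450,600),interpolation=cv2.INTER_CUBIC);b=cv2.resize(im[212:248,288:322],(340,360),interpolation=cv2.INTER_CUBIC)
b=cv2.copyMakeBorder(b,0,240,0,0,cv2.BORDER_CONSTANT);cv2.imwrite('pics/c2.png',np.hstack([a,b]))
a=cv2.resize(im2[250:310,335:410],(375,300),interpolation=cv2.INTER_CUBIC);b=cv2.resize(im2[172:208,280:312],(384,432),interpolation=cv2.INTER_CUBIC)
a=cv2.copyMakeBorder(a,0,132,0,0,cv2.BORDER_CONSTANT);cv2.imwrite('pics/c3.png',np.hstack([a,b]))
E
```

```text
[5.10988978e+02 7.73435892e+00 1.24018346e-01] 7.105727823457381
[[-0.7, 0.3], [0.8, -0.4], [0.4, 0.3], [0.1, 0.1], [0.0, 0.8], [-0.1, 1.8], [-0.1, 0.3], [-0.3, -0.4], [0.1, -0.5], [0.5, -0.7], [-0.8, -0.7]]
[510.68347936   4.86242921  18.97536069] 1087.2080823988072
[[-0.4, -0.1], [0.1, -0.2], [0.2, -0.6], [0.0, 0.7], [0.0, 0.2]]
[5.11030337e+02 6.92721884e+00 1.24526528e-01] 7.134844494464392
[[-0.5, 0.3], [1.0, -0.5], [0.6, 0.3], [0.4, 0.1], [0.2, 0.7], [0.2, 1.7], [0.1, 0.3], [-0.1, -0.4], [0.3, -0.6], [0.7, -0.7], [-0.6, -0.7], [-0.2, 0.4], [0.4, 0.2], [0.4, -0.1], [0.3, 1.1], [0.2, 0.7]]
tray_a top 0.89 1424 ((376.0, 225.5), (49.0, 32.0), 90.0) [ 549.5  -372.25] [[644.0, -312.0], [643.0, -436.0], [455.0, -432.0], [456.0, -309.0]]
tray_a top 0.69 1440 ((185.86488342285156, 239.81082153320312), (32.55099868774414, 49.648494720458984), 9.462322235107422) [501.25 359.75] [[418.0, 437.0], [606.0, 406.0], [584.0, 282.0], [397.0, 314.0]]
tray_a top 0.29 121 ((302.5, 232.5), (11.0, 11.0), 90.0) [525. -89.] [[546.0, -68.0], [546.0, -110.0], [504.0, -110.0], [504.0, -68.0]]
tray_a scene 0.85 1081 ((254.7069091796875, 148.48277282714844), (26.12998390197754, 49.502532958984375), 66.80140686035156) [ 546.25 -368.5 ] [[640.0, -441.0], [422.0, -433.0], [457.0, -294.0], [666.0, -306.0]]
tray_a scene 0.72 1769 ((372.27294921875, 278.14825439453125), (36.768402099609375, 57.04438018798828), 67.16634368896484) [500.5  358.75] [[586.0, 280.0], [377.0, 310.0], [420.0, 439.0], [619.0, 406.0]]
bed top 0.9 2377 ((277.37335205078125, 235.5502166748047), (32.38011169433594, 78.3070068359375), 82.40535736083984) [514.5    7.75] [[558.0, 165.0], [595.0, -134.0], [471.0, -149.0], [434.0, 149.0]]
bed top 0.39 151 ((275.0000305175781, 164.50001525878906), (6.39450216293335, 35.21128845214844), 4.763641834259033) [789.    14.25] [[722.0, 33.0], [858.0, 20.0], [856.0, -4.0], [720.0, 8.0]]
```

View pics/c2.png

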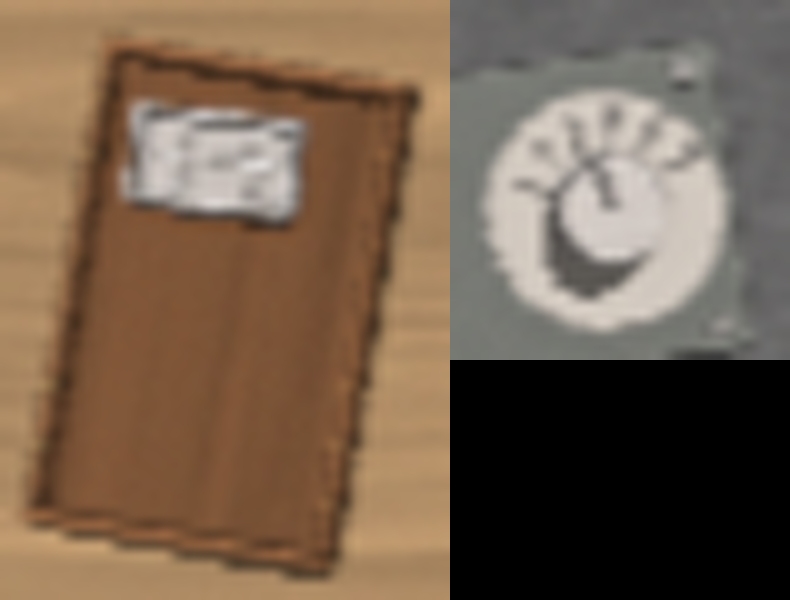

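View pics/c3.png

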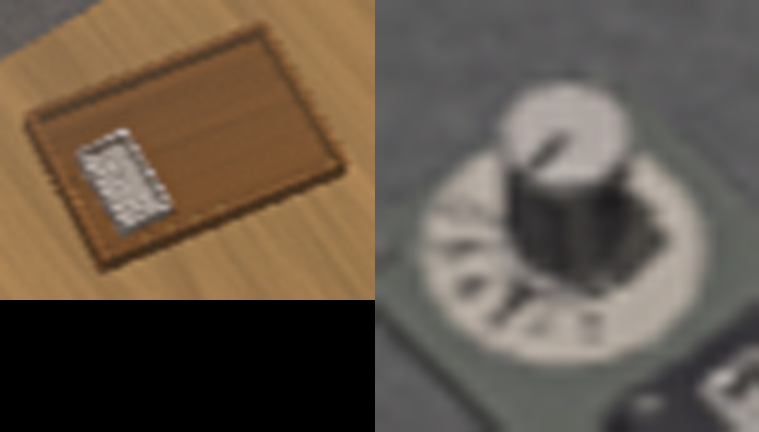

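c2/c3: the sample shell lies at the far (+x) end of tray_a, and the near half is free. The sleeve line points at about 113° in the top picture, close to tick 3. The bed pose is (511, 7, 7.1°) and tray_a is (501, 359.5, -9.4°). I'll swing the arm aside now.

```bash
cat >> h.py <<'E'
BED=(511.,7.,np.radians(7.13)); TRAY=(501.,359.5,np.radians(-9.4))
def st(m=''):
    o=get_obs();print(m,'t',round(o['t'],1),'tcp',np.round(o['tcp_pos'],1),'yaw',np.round(o['ee_rot'][2],1),'F',np.round(o['wrist_force'],1),'M',np.round(o['moment'],2),'g',round(float(o['grip_width']),1),np.round(o['grip_force'],1))
def at(p,b): return world(p,[b])[0]
def knob(phi,z): # TCP pose with grasp on knob, arm at phi
    return at(BED,[95*np.sin(phi),115-95*np.cos(phi),z]),[180,0,97.13+np.degrees(phi)]
def swing(a,b,z,n=8):
    for f in np.linspace(a,b,n+1)[1:]: move_l(*knob(f,z),speed=70)
E
python3 - <<'E'
from h import *
im=get_image('top');g=im[228:246,262:282].astype(int).sum(2);w=(g<110)
r,c=np.nonzero(w);print('dark px',w.sum(),c.mean()+262,r.mean()+228,'pred knob',proj('top',[at(BED,[0,20,90])]))
P,A=knob(0,200);goto(P,A);st()
P,A=knob(0,66);move_l(P,A,speed=120);st('down')
grip(15,30);st('grip')
swing(0,1.5,66);st('swung')
grip(60);st('open')
P,A=knob(1.5,150);move_l(P,A,speed=200)
P=at(BED,[0,20,200]);goto(P,[180,0,97.13]);st()
move_l(P+[0,300,0],speed=300)
im=get_image('top')[:,:,::-1]
cv2.imwrite('pics/t4.png',cv2.resize(im[205:270,225:330],None,fx=7.5,fy=7.5,interpolation=cv2.INTER_CUBIC))
E
```

```text
dark px 5 272.4 237.2 pred knob [[272.3052524  237.24244609]]
 t 4.2 tcp [508.6  27.6 200.1] yaw 97.2 F [ 0.2  0.6 -1.1] M [-0.03 -0.06  0.02] g 85.3 0.0
down t 5.4 tcp [509.4  26.8  66.9] yaw 97.1 F [0.4 0.4 0.1] M [-0.03  0.02 -0.  ] g 85.3 0.0
grip t 6.0 tcp [509.   26.8  66.4] yaw 97.1 F [0.1 0.4 2.6] M [-0.03 -0.1  -0.  ] g 20.7 29.5
swung t 9.2 tcp [586.7 125.3  66.3] yaw -177.0 F [-12.3  -2.5  15.4] M [-0.18  1.89  0.18] g 21.1 30.6
open t 9.7 tcp [591.6 126.   65.6] yaw -177.0 F [-0.7  0.1  0.8] M [ 0.03 -0.04  0.02] g 59.9 0.0
 t 11.5 tcp [507.9  27.  198.7] yaw 97.2 F [0.7 0.1 0.4] M [ 0.   -0.06 -0.02] g 59.7 0.0
```

View pics/t4.png

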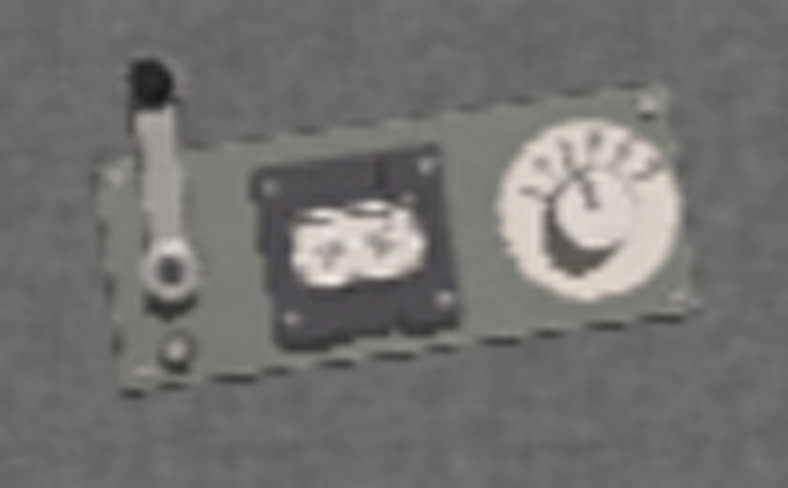

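The arm stands at about 1.5 rad, with the knob at crop (152,82). The shell is exposed in the die, centred near crop (358,245). I'll check its position by region before grasping.

```bash
python3 - <<'E'
from h import *
f=lambda u:(np.array(u)+.5)/7.5-.5+[225,205]
print('knob',ray('top',f([152,82]),90),'pred',knob(1.5,90)[0],'pivot',ray('top',f([170,270]),66),at(BED,[0,115,66]))
print('die',ray('top',f([358,248.7]),44),'pred',at(BED,[0,20,44]))
for c in('top','scene'):
    im=get_image(c);u=proj(c,[at(BED,[0,20,48])])[0]
    g=im.astype(int).min(2);m=np.zeros_like(g,bool);q=u.round().astype(int)
    m[q[1]-9:q[1]+10,q[0]-11:q[0]+12]=(g>140)[q[1]-9:q[1]+10,q[0]-11:q[0]+12]
    n,l,s,ce=cv2.connectedComponentsWithStats(m.astype(np.uint8));i=1+np.argmax(s[1:,4])
    print(c,s[i],ce[i],'box centre->',ray(c,s[i][:2]+(s[i][2:4]-1)/2,50),'centroid->',ray(c,ce[i],46),'pred px',u)
    for d in spot_in('shell',c)[:3]: print(round(d['score'],2),np.round(d['extent'],1),ray(c,d['extent'][:2],46).round(1))
E
```

```text
knob [590.22357892 128.25164782  90.        ] pred [591.58941463 126.20460727  90.        ] pivot [496.70314806 121.37349527  66.        ] [496.72607999 121.11071469  66.        ]
die [506.24991622  27.16229292  44.        ] pred [508.51757913  26.84534169  44.        ]
top [264 232  18  11 141] [271.9858156  237.31205674] box centre-> [509.05726058  26.34129188  50.        ] centroid-> [507.85577474  28.32985763  46.        ] pred px [272.37155803 237.13887672]
0.56 [273.  234.5  14.3  15. ] [518.5  24.4  46. ]
scene [310 203  14  12  80] [316.4    208.3125] box centre-> [511.64095821  31.23495107  50.        ] centroid-> [509.81502242  28.25467209  46.        ] pred px [316.49870458 207.59711094]
0.47 [316.4 206.2  18.5  19.1] [504.4  20.4  46. ]
```

```bash
python3 - <<'E'
from h import *
grip(62,30)
P=np.array([508.3,27.5,160.]);A=[180,0,97.13]
goto(P,A);move_l([*P[:2],60],A,speed=150);move_l([*P[:2],36],A,speed=60);wait(.2);st('down')
if abs(get_obs()['wrist_force'][2])<8:
    grip(20,30);wait(.2);st('grip')
    move_l([*P[:2],60],A,speed=60);st('up')
    move_l([*P[:2],110],A,speed=120);wait(.2);st('lifted')
    im=get_image('scene')[:,:,::-1]
    u=proj('scene',[P*[1,1,.5]])[0].astype(int)
    cv2.imwrite('pics/s5.png',cv2.resize(im[u[1]-45:u[1]+45,u[0]-55:u[0]+55],None,fx=6,fy=6,interpolation=cv2.INTER_CUBIC))
E
```

```text
down t 15.8 tcp [508.6  27.5  36.3] yaw 97.1 F [-0.5  0.   0.3] M [-0.03 -0.06  0.02] g 62.2 0.0
grip t 16.4 tcp [508.5  27.5  36.4] yaw 97.1 F [-2.4 -0.4  4.4] M [-0.05  0.23  0.05] g 37.1 31.7
up t 16.9 tcp [508.6  27.5  60.4] yaw 97.1 F [-0.3 -0.  -0.6] M [-0.01  0.01  0.02] g 37.1 31.1
lifted t 17.7 tcp [507.3  27.6 108.7] yaw 97.1 F [ 0.3  0.3 -1.1] M [-0.03  0.04 -0.01] g 37.3 31.1
```

```bash
python3 - <<'E'
from h import *
T=at(TRAY,[-42,0,0]);A=[180,0,97.13-7.13-9.4]
o=get_obs()['tcp_pos'];move_l([o[0],o[1],130],speed=150)
goto([T[0],T[1],130],A);st('over')
move_l([T[0],T[1],30],A,speed=120);st()
z=14.
while z>=8:
    move_l([T[0],T[1],z],A,speed=30);f=get_obs()['wrist_force'][2]
    if f>4: break
    z-=1
st('floor')
grip(56);wait(.2);st('open')
move_l([T[0],T[1],130],A,speed=150)
S=at(BED,[0,-100,180]);goto(S,[180,0,135]);st()
im=get_image('top')[:,:,::-1];im2=get_image('scene')[:,:,::-1]
a=cv2.resize(im[210:270,165:210],(450,600),interpolation=cv2.INTER_CUBIC)
b=cv2.resize(im2[250:310,335:410],(350,280),interpolation=cv2.INTER_CUBIC)
cv2.imwrite('pics/c6.png',np.hstack([a,cv2.copyMakeBorder(b,0,320,0,0,cv2.BORDER_CONSTANT)]))
E
```

```text
over t 19.3 tcp [459.7 365.5 129.5] yaw 80.6 F [-0.1 -0.8 -0.6] M [-0.01  0.01  0.02] g 37.0 31.1
 t 20.3 tcp [460.4 366.8  30.9] yaw 80.6 F [ 0.   0.6 -0.7] M [-0.02 -0.01  0.02] g 37.2 31.1
floor t 22.2 tcp [459.8 366.5  10.4] yaw 80.6 F [-3.2 -2.1  8.5] M [-0.35  0.48 -0.02] g 37.1 32.2
open t 22.7 tcp [459.5 366.3   8.8] yaw 80.6 F [0.5 0.6 0.5] M [ 0.01 -0.03 -0.01] g 56.1 0.0
 t 25.4 tcp [523.3 -91.6 179.5] yaw 135.0 F [ 0.  -0.2 -0.3] M [ 0.   -0.02  0.08] g 56.1 0.0
```

View pics/c6.png

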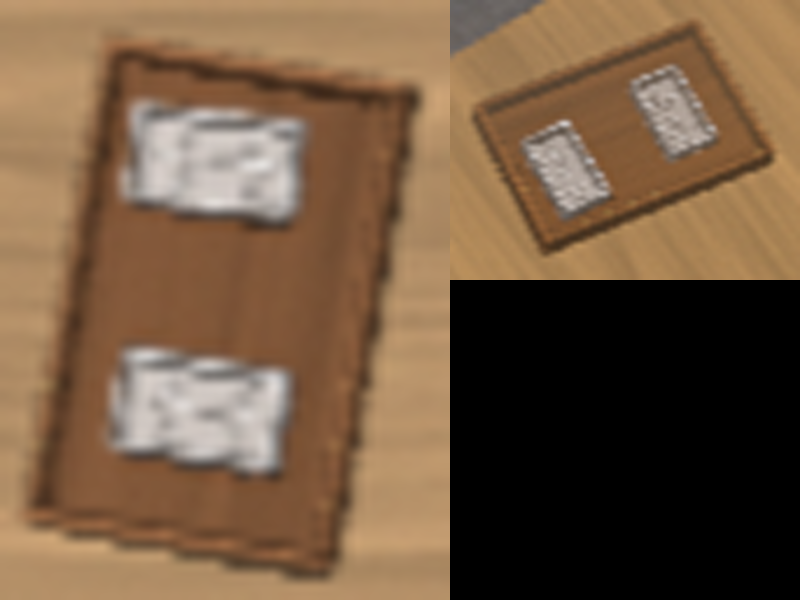

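The shell lies flat in tray_a's near half (crop (200,410)), and the sample hasn't moved. Next is the sleeve: I'll turn it clockwise to its stop (mark 6) as a reference, then back two marks (0.90 rad).

```bash
python3 - <<'E'
from h import *
a=ray('top',(303.8,231.8),75);b=ray('scene',(295.3,182.8),75);p=at(BED,[0,-100,75]);print(a,b,p)
S=(p*2+a+b)/4;z=41;print(S)
P=np.array([S[0],S[1],z])
goto([S[0],S[1],110],[180,0,145]);grip(70,40);move_l(P,[180,0,145],speed=100);st('down')
grip(30,40);wait(.1);st('grip')
y=145.;m0=get_obs()['moment'][2]
while y>50:
    y-=4;move_l(P,[180,0,y],speed=60);o=get_obs()
    m=o['moment'][2];print(round(y),round(o['ee_rot'][2],1),round(m,3),np.round(o['wrist_force'],1),round(o['t'],1))
    if abs(m-m0)>.3: break
E
```

```text
[527.60803486 -91.13641393  75.        ] [523.53137492 -96.17970604  75.        ] [523.41210436 -92.22670843  75.        ]
[524.49090462 -92.94238421  75.        ]
down t 27.0 tcp [525.  -93.1  41.4] yaw 145.0 F [0.4 0.  0.4] M [-0.1  -0.02  0.01] g 69.6 0.0
grip t 27.5 tcp [523.3 -96.   42.6] yaw 145.1 F [-7.7 -8.5  8.5] M [-1.31  1.18  0.05] g 39.3 39.8
141 141.1 -0.004 [-8.2 -8.   8.4] 27.7
137 137.1 -0.081 [-6.5 -8.2  7.6] 28.0
133 133.1 -0.028 [-8.  -8.3  8.4] 28.2
129 129.1 0.009 [-7.7 -8.1  7.9] 28.5
125 125.1 -0.033 [-8.4 -8.4  8.9] 28.7
121 121.1 -0.081 [-7.4 -8.   7.6] 29.0
117 117.1 -0.058 [-7.1 -9.   8.4] 29.2
113 113.1 -0.06 [-8.5 -8.5  8.6] 29.5
109 109.1 -0.014 [-8.1 -8.8  8.3] 29.7
105 105.1 -0.002 [-7.7 -8.9  8.4] 30.0
101 101.1 -0.078 [-7.1 -8.3  8.4] 30.2
97 97.1 -0.034 [-8.2 -8.7  9. ] 30.5
93 93.1 -0.042 [-7.9 -9.5  7.9] 30.7
89 89.1 0.001 [-8.1 -8.9  8.7] 31.0
85 85.1 -0.043 [-8.1 -8.   9.1] 31.2
81 81.1 -0.078 [-8.1 -8.7  9.1] 31.5
77 77.1 -0.07 [-7.6 -9.4 10.2] 31.7
73 73.1 -0.004 [-8.  -8.6  9.7] 32.0
69 69.1 -0.019 [-6.9 -8.7  9.5] 32.2
65 65.1 -0.065 [-7.6 -7.4  8. ] 32.5
61 61.2 0.183 [-6.1 -4.8  6.6] 32.7
57 57.1 0.108 [-4.2 -3.5  5.2] 33.0
53 53.1 -0.055 [-4.1 -2.4  7.1] 33.2
49 49.1 0.011 [-2.3 -1.1  6.6] 33.5
```

```bash
python3 - <<'E'
from h import *
P=np.array([523.,-96,41])
grip(60);move_l(P,[180,0,49],speed=60);grip(30,40);wait(.1);st('regrip')
y0=get_obs()['ee_rot'][2]
for k in range(1,7):
    move_l(P,[180,0,49+k*51.57/6],speed=60);st()
grip(60);wait(.1)
print('turned',get_obs()['ee_rot'][2]-y0)
move_l([*P[:2],130],speed=150)
P,A=knob(1.5,150);goto(P,A);st()
im=get_image('top')[:,:,::-1];im2=get_image('scene')[:,:,::-1]
b=cv2.resize(im[212:248,288:322],(400,424),interpolation=cv2.INTER_CUBIC)
a=cv2.resize(im2[172:208,280:312],(377,424),interpolation=cv2.INTER_CUBIC)
cv2.imwrite('pics/c7.png',np.hstack([b,a]))
E
```

```text
regrip t 34.5 tcp [523.  -96.   41.2] yaw 49.0 F [-1.2  0.1  2.6] M [-0.03  0.13 -0.04] g 39.4 40.2
 t 34.8 tcp [523.  -96.   41.2] yaw 57.5 F [-1.4  0.8  2.2] M [0.02 0.19 0.03] g 39.0 40.3
 t 35.1 tcp [523.  -96.   41.1] yaw 66.0 F [-1.6 -0.5  2.8] M [-0.02  0.23  0.04] g 39.1 40.3
 t 35.4 tcp [523.1 -96.1  41.1] yaw 74.5 F [-1.1 -0.8  3.8] M [-0.07  0.27 -0.  ] g 39.6 40.4
 t 35.7 tcp [523.1 -96.1  41.2] yaw 83.1 F [-1.9  0.1  3.9] M [-0.07  0.3   0.05] g 39.2 40.4
 t 36.0 tcp [523.1 -96.1  41.2] yaw 91.7 F [-1.4  0.7  3.7] M [ 0.01  0.31 -0.  ] g 39.0 40.5
 t 36.3 tcp [523.1 -96.1  41.1] yaw 100.3 F [-1.1  0.1  4.2] M [-0.04  0.33 -0.04] g 38.9 40.5
turned 51.529556303640476
 t 38.4 tcp [590.7 125.6 148.6] yaw -177.0 F [ 0.5  0.4 -0.9] M [ 0.02  0.02 -0.04] g 59.8 0.0
```

View pics/c7.png

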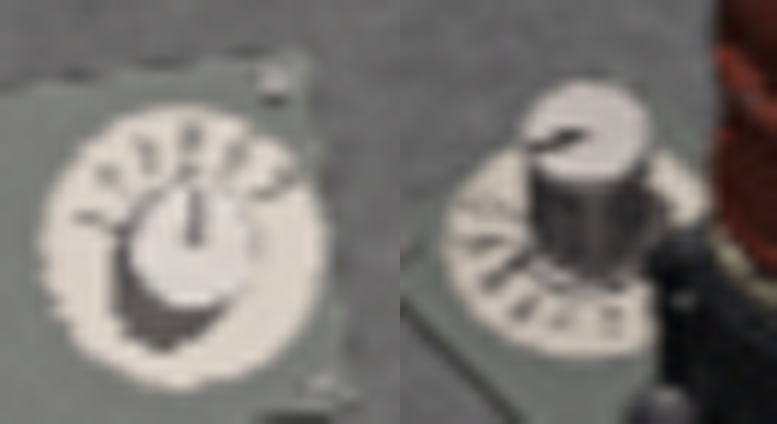

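The pointer line in the top crop, (193,240) to (195,165), aims at the fourth tick (192,145). I'll check that in numbers with both cameras before closing the arm.

```bash
python3 - <<'E'
from h import *
ft=lambda u:(np.array(u)+.5)/11.77-.5+[288,212]
fs=lambda u:(np.array([u[0]-400,u[1]])+.5)/11.78-.5+[280,172]
def ang(a,b): d=b-a;return np.degrees(np.arctan2(d[1],d[0])).round(1)
print('pointer top',ang(ray('top',ft([193,240]),75),ray('top',ft([195,165]),75)),'scene',ang(ray('scene',fs([583,133]),75),ray('scene',fs([533,149]),75)))
c=ray('top',ft([185,245]),14)
for n,m in enumerate([(92,218),(112,180),(148,155),(192,145),(237,155),(275,187)],1):
    a=ang(c,ray('top',ft(m),14));print(n,a,'-> mark4 est',a-(4-n)*25.78)
E
```

```text
pointer top -2.2 scene -11.0
1 73.3 -> mark4 est -4.040000000000006
2 47.7 -> mark4 est -3.8599999999999994
3 21.7 -> mark4 est -4.080000000000002
4 -4.7 -> mark4 est -4.7
5 -30.7 -> mark4 est -4.919999999999998
6 -57.8 -> mark4 est -6.239999999999995
```

Both cameras put the pointer within a few degrees of mark 4, which agrees with the stop reference. I'll close the arm.

```bash
python3 - <<'E'
from h import *
P,A=knob(1.5,66);move_l(P,A,speed=120);grip(15,30);st('grip')
swing(1.5,0,66);st('0')
move_l(*knob(-.03,66),speed=30);st('stop')
grip(60);wait(.1);st('open')
P,A=knob(0,150);move_l(P,A,speed=200)
goto([400,250,230],[180,0,97]);wait(.3);st('away')
im=get_image('top')[:,:,::-1]
cv2.imwrite('pics/t8.png',cv2.resize(im[205:270,160:330],None,fx=4.7,fy=4.7,interpolation=cv2.INTER_CUBIC))
E
```

```text
grip t 39.8 tcp [592.3 126.3  67.1] yaw -176.9 F [-1.  -1.   5.3] M [0.01 0.14 0.03] g 21.1 29.4
0 t 43.0 tcp [511.   21.5  67.2] yaw 97.4 F [  4.9 -19.5   1.5] M [-2.99 -0.5  -0.15] g 21.2 30.1
stop t 43.3 tcp [508.1  21.1  67.2] yaw 95.7 F [  3.6 -19.8   3.2] M [-3.07 -0.51 -0.2 ] g 20.8 30.2
open t 43.8 tcp [505.3  27.1  65.7] yaw 95.5 F [ 0.   0.2 -0.4] M [ 0.06 -0.02 -0.03] g 59.8 0.0
away t 45.7 tcp [400.4 249.2 229.6] yaw 96.9 F [0.1 0.3 0. ] M [-0.02  0.08  0.01] g 60.0 0.0
```

View pics/t8.png

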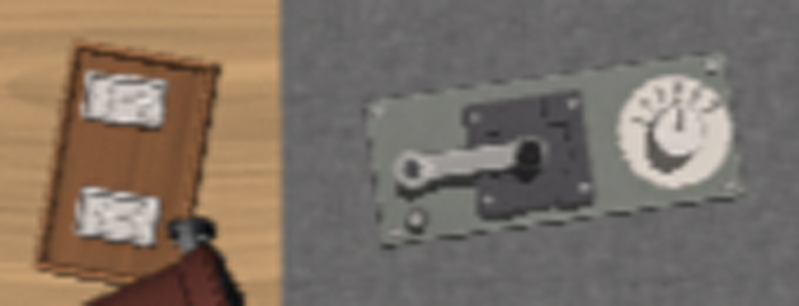

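```bash
python3 -c "
from station import *
print(sign_off())"
```

```text
the job is handed in; nothing more can be done
None
```

The job is handed in at about 46 s with everything let go: the shell lies hollow side up in the oblong-shell tray, the sleeve points to mark 4 within a few degrees by camera, and the arm is back over the empty die. The hand-in call returned no verdict.

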